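# Gauge the free play of a lever unit and set its marker

## Robot

A 7-joint arm with a two-finger parallel gripper is mounted at the origin on the work surface; the furniture and walls round the work are solid. World frame = base frame: x ahead of the robot, y to its left, z up, the work surface at z = 0. Lengths are in m, angles in rad, forces in N, time in s.
With the tool pointing down it reaches from about 0.4 to 0.85 m from the base axis. Payload 4.5 kg.
Tool frame: the origin (TCP) lies between the finger pads; the fingertips stand 11 mm ahead of it and the grasp point (between the pads) lies 8 mm behind it (r.nose_length is the distance from the TCP to the fingertips, in m); z points along the fingers, y is the line along which they close (so a half turn about z gives the same grasp; the last joint's range is limited). The gripper opens to 88 mm and grips with 3 to 60 N. Pads are 18 mm wide; open, the fingers measure 123 mm over their backs; the gripper's body (75 mm by 187 mm) begins 45 mm behind the grasp point.
Start: joints at [1.245, 0.689, -0.195, 1.565, 0.157, 0.902, -0.215], TCP at [0.22, -0.585, 0.25] pointing down, gripper open.
Joint ranges: [-3.01, 3.01], [-0.46, 2.08], [-1.47, 1.51], [0.13, 2.56], [-1, 4.14], [0.04, 2.09], [-2.66, 2.66]. Speed limits (rad/s): [2.57, 2.57, 3.14, 3.14, 3.14, 3.14, 3.14].

## Interface

Orientations are given as a unit quaternion [x, y, z, w].
In Python, from plant import get_state, snapshot, camera_model, r gives the robot as it stands.
- The arm moves only by the shell command python3 -m inch 'ROWS' [FORCE]. ROWS is text: rows parted by semicolons, each of 7 numbers parted by spaces: the opening, from -1 (shut) to 1 (fully open), then the shift along the tool's x, y, z in m, then the turn, a rotation vector about the tool's x, y, z in rad. A call has 1 to 20 rows; each row shifts and turns the commanded pose from where the row before left it, along the tool's axes as they then stand; what a row does not reach is not made up. A row lasts 1/12 s, in which the tool goes at most 41.7 mm and 7.16 degrees, less where a joint would pass 70% of its speed; a pose out of reach is approached as far as the arm can. A call is refused whole if a number of a shift passes 0.0417 or a number of a turn 0.125, either way. A call with a gripper value outside its range is refused whole. The fingers move at their own pace and stop on an object; FORCE is the grip in N (left out, the last holds). Time passes only in rows, so rows that do not move let the fingers close. It gives the time, the measured TCP pose, the force, the opening and the grip force at its end, in the units of the state.
- get_state(): the state, without advancing time (a new reading comes with each control period).
- snapshot(name): name is "side" or "top"; returns (picture, depth): 480x640x3 uint8, red, green, blue; 480x640 float32, m along the optical axis (not along the pixel's ray), 0 where there is no reading.
- camera_model(name): a dict with "intrinsics" (3x3 intrinsics, pixels), "view" (4x4, takes a point from world to camera coordinates). Camera axes: x right, y down, z forward; pixel columns grow to the right and rows downward; lengths in m; the calibration is good to about 2 mm. A picture is of the moment at which its call begins. camera_model takes no time and is no camera call.
- r.finish_job(): hands the job in; it is judged then, once.
The state is a dict: "clock": time; "q": joint angles; "qd": joint speeds; "joint_torque": joint torques, N m; "tool_pos": TCP position; "eef_rot": TCP orientation; "contact_force": force on the tool from outside, world axes, zero at the start; "moment": the same for the moment, N m; "opening": opening from 0.0 (shut) to 1.0 (fully open); "finger_force": force on a finger pad.
Only numpy, scipy, OpenCV 4.12 (cv2) and the standard library are available. Lean on these libraries where they do the work, as an engineer would, in place of code of your own. Each camera call takes 0.05 s, during which the arm holds its last target. There are 200 camera calls.

## Task

Check the free play of the grey lever unit: with the marker still untouched, press the orange paddle slowly down until the resistance clearly firms up, hold it there for a moment without forcing it any further, and let the lever come back up by itself. Then note how far it travelled by sliding the blue marker along the scale until it lines up with the red telltale flag, let go of it, and leave the things around the unit where they are.

Things in the scene. Friction and masses are not known exactly. Their poses are not given: they have to be found in the camera images.
- unit: lever unit, fixed: steel base plate (250 x 160 x 10 mm) with a grey housing 120 mm deep (its x 0 to 0.12), 150 mm wide (y -0.075 to 0.075), top at z = 100 mm. Origin on the table under the middle of the housing's front face; +x points into the housing, +y to the left as seen from the front, z up. The lever leaves the front face towards -x.
- paddle_top (a point): centre of the top face of the orange ribbed paddle (60 mm along the unit's y, 50 mm long, 12 mm thick) on the lever's end, 77 mm in front of the housing and about 103 mm high at rest; pressed down from above. It moves on an arc of 180 mm radius about a pivot 100 mm behind the front face, 68 mm high; at rest the lever slopes up to the paddle by 0.16 rad.
- lever (a joint): lever angle, rad: 0 at rest (up), grows as the paddle is pressed down, at most 0.42; paddle travel = 0.18 m x angle. A weak spring returns it. Free play of 25 to 60 mm at the paddle (differs each time, unseen from outside) resists with 0.5 to 2 N; then it stiffens to about 1.5 N per mm. Clearly firm is 3 to 7 N above free play; over 11 N above it is forcing.
- pad: the firm rubber pad inside the housing that the lever meets at the end of its free play; out of sight, its position says nothing of the free play. At the paddle one feels a little under half (0.47) of the force on the pad.
- telltale (a joint): travel shown by the telltale, m: 0 at the zero mark; the lever pushes it along (1 mm per mm of paddle travel) and it stays at the farthest travel reached when the lever comes back. It cannot be touched.
- flag (a point): centre of the telltale's small red flag (4 mm along the scale, 13 mm across it) in the black slot of the white scale on top of the housing, 38 mm behind the front face. The scale runs along the unit's y from the zero mark at y = -0.05 to y = +0.05, a tick every 10 mm.
- marker (a joint): position of the blue marker along the same scale, m: 0 at the zero mark, grows towards the unit's +y, range 0 to 0.1; it slides on its rail with about 4 N of friction (more when moved fast) and stays where it is left. It lines up with the telltale when both read the same.
- marker_mid (a point): centre of the upright grip tab of the blue marker, 131 mm above the table and 75 mm behind the housing's front face: the tab is 12 mm thick along the scale (the unit's y), 20 mm across it, from 113 to 150 mm above the table; a yellow pointer at its foot reaches over to the slot, in line with the tab's middle. Pinch it across its 12 mm, and move along the unit's y.
- frame_1_mid (a point): bystander, loose: pale moulded lamp frame with four thin black upright pins, 76 x 77 x 63 mm; the point lies on its axis 13 mm above its underside
- cap_1_mid (a point): bystander, loose: white lamp cap with a slotted upright, 66 x 66 x 79 mm; the point lies on its axis 40 mm above its underside
- cap_3_mid (a point): bystander, loose: white lamp cap with a slotted upright, 66 x 66 x 79 mm; the point lies on its axis 40 mm above its underside
- housing_5_mid (a point): bystander, loose: blue open lamp housing, 75 x 75 x 120 mm; the point lies on its axis 60 mm above its underside
- frame_4_mid (a point): bystander, loose: pale thin moulded lamp frame with four black upright pins, 72 x 72 x 44 mm; the point lies on its axis 10 mm above its underside

How it is judged:
On the way, in this order (a step that is already met when the one before it is completed fails the run):
1. with the marker untouched, the lever is pressed through its free play and firmly against the pad inside (over 5 N on it) and held (contact force between lever and pad above 5 N and distance of marker_mid from where it was at the start of the episode below 0.006 m), for 0.2 s.
2. the lever has come back up, with the marker still untouched (value of joint lever below 0.03 rad and distance of marker_mid from where it was at the start of the episode below 0.006 m), for 0.1 s.
At the end, for the whole second after the job is handed in: the lever is back up (within 0.03 rad), the telltale shows the travel found, and the blue marker stands still within 4 mm of the red flag along the scale (value of joint lever below 0.03 rad and y of marker_mid in the frame of flag between -0.004 and 0.004 m and value of joint telltale above 0.02 m and velocity of joint marker between -0.005 and 0.005 m/s); the robot touches nothing.
It fails at once if the lever is forced: more than 26 N on the pad inside (about 12 N at the paddle above the free-play resistance) (contact force between lever and pad above 26 N).
It fails at once if a thing beside the unit is moved by more than 15 mm (distance of any of frame_1_mid, cap_1_mid, cap_3_mid, housing_5_mid, frame_4_mid from where it was at the start of the episode above 0.015 m).
It also fails if it takes over 72 s, if anything falls off the work surface, if the arm or the gripper's body presses on something with over 40 N, if the wrist force passes 120 N, or if a joint passes its speed limit or range.

## Working session

There is one attempt and no reset: what is moved stays moved. The work goes in short steps, Python scripts to look and compute and a shell command to move; the robot and the scene stay as the last step left them, time stands still between calls to the robot, and variables do not carry over. Pictures are saved under pics/ and viewed, at most 10 in all, crops included, and the job is handed in when it is done.

```bash
mkdir -p pics; ls; python3 - <<'E'
from plant import get_state, snapshot, camera_model, r
import cv2, numpy as np
for n in ("side","top"):
    p,d=snapshot(n); cv2.imwrite(f"pics/{n}0.png",p[:,:,::-1]); np.save(f"pics/{n}0.npy",d)
    m=camera_model(n); print(n,m["intrinsics"],m["view"])
s=get_state();print(s, r.nose_length)
E
```

```text
pics
side [[528.40083601   0.         305.94120084]
 [  0.         528.40083601 235.5793031 ]
 [  0.           0.           1.        ]] [[-0.84514377 -0.53449359 -0.00697236  0.50375045]
 [-0.30771179  0.49713824 -0.81127494  0.2281818 ]
 [ 0.43708748 -0.68349848 -0.58462326  1.14803279]
 [ 0.          0.          0.          1.        ]]
top [[603.06150755   0.         314.33541197]
 [  0.         603.06150755 237.9922635 ]
 [  0.           0.           1.        ]] [[ 0.0064826  -0.9998213  -0.01775774  0.08737256]
 [-0.98022791 -0.00284154 -0.1978514   0.5698017 ]
 [ 0.19776559  0.01868922 -0.98007116  1.66800361]
 [ 0.          0.          0.          1.        ]]
{'clock': 0.1, 'q': array([ 1.24482698,  0.68984963, -0.19454629,  1.56622305,  0.15729039,
        0.90254025, -0.21512875]), 'qd': array([-5.89053056e-05, -2.62912240e-03, -7.51458735e-04, -3.21000377e-03,
       -1.30320342e-04,  3.12964829e-04,  9.15381325e-04]), 'joint_torque': array([-2.57503154e-03, -5.28497565e+01, -1.27137557e+00, -1.53835344e+01,
       -5.25578053e-02,  2.03057585e-03,  5.80077017e-05]), 'tool_pos': array([ 0.21981592, -0.58448051,  0.24902694]), 'eef_rot': array([ 9.83858661e-01,  1.78945443e-01, -1.97288982e-04, -7.90151431e-04]), 'contact_force': array([0.92927242, 0.26199992, 0.27175583]), 'moment': array([ 0.02822349,  0.021306  , -0.06492526]), 'finger_force': 0.0, 'opening': 0.9990582083594726} 0.011
```

View pics/side0.png

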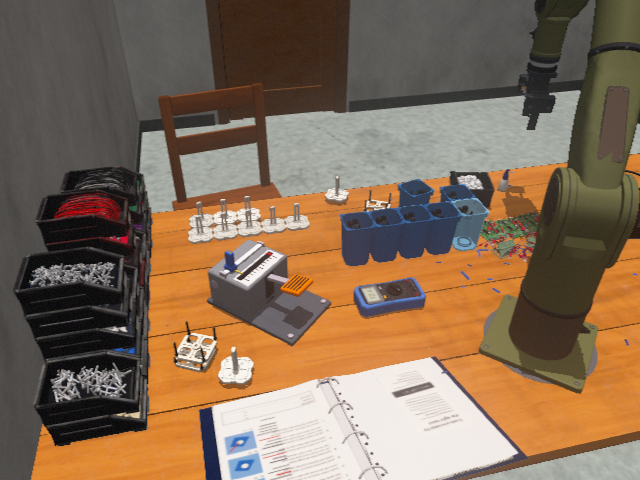

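View pics/top0.png

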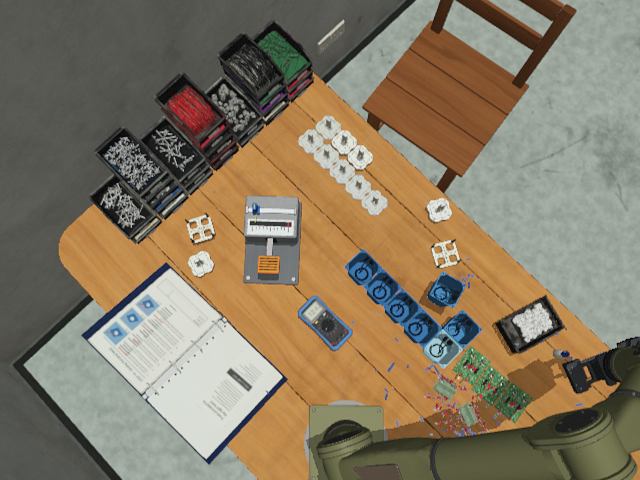

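Side: the unit's paddle is at about (297,284) and the blue marker at (229,262). Top: paddle (268,264), marker (254,209), scale about (272,226). The unit is almost aligned with world axes, and the marker starts near the far (+y) end. Next I'll measure by colour masks in both views.

```bash
cat > h.py <<'E'
import numpy as np, cv2
from plant import get_state, snapshot, camera_model, r
M={n:camera_model(n) for n in("side","top")}
P={n:M[n]["intrinsics"]@M[n]["view"][:3] for n in M}
def ray(n,u,v):
    V=M[n]["view"];R=V[:3,:3];c=-R.T@V[:3,3]
    return c,R.T@np.linalg.solve(M[n]["intrinsics"],[u,v,1])
def onz(n,u,v,z):
    c,d=ray(n,u,v);return c+d*(z-c[2])/d[2]
def tri(a,b):
    X=cv2.triangulatePoints(P["side"],P["top"],np.array(a,float).reshape(2,1),np.array(b,float).reshape(2,1));return (X[:3]/X[3]).ravel()
def blob(p,box,lo,hi,k=0):
    x0,y0,x1,y1=box;h=cv2.cvtColor(p[y0:y1,x0:x1],cv2.COLOR_RGB2HSV)
    m=cv2.inRange(h,np.array(lo),np.array(hi));n,l,s,c=cv2.connectedComponentsWithStats(m)
    return sorted([(int(s[i,4]),(c[i]+[x0,y0]).round(1).tolist(),(s[i,:4]+[x0,y0,0,0]).tolist()) for i in range(1,n)],reverse=True)[:3]
E
python3 - <<'E'
from h import *
S=cv2.imread("pics/side0.png")[:,:,::-1];T=cv2.imread("pics/top0.png")[:,:,::-1]
S=np.ascontiguousarray(S);T=np.ascontiguousarray(T)
bs=(205,235,330,340);bt=(240,190,305,290)
for nm,lo,hi in(("orange",(8,180,170),(22,255,255)),("blue",(100,120,40),(130,255,255)),("red",(0,150,100),(4,255,255)),("yellow",(23,120,120),(35,255,255)),("black",(0,0,0),(180,255,45)),("white",(0,0,215),(180,40,255))):
    print(nm,"S",blob(S,bs,lo,hi),"T",blob(T,bt,lo,hi))
c=np.hstack([cv2.resize(T[190:290,235:310],None,fx=5,fy=5,interpolation=cv2.INTER_CUBIC),cv2.resize(S[235:335,205:285],None,fx=5,fy=5,interpolation=cv2.INTER_CUBIC)])
cv2.imwrite("pics/crop0.png",c[:,:,::-1]);print(c.shape)
E
```

```text
orange S [(1563, [310.1, 273.4], [281, 251, 49, 49]), (897, [301.4, 244.0], [266, 235, 64, 21]), (745, [241.1, 332.6], [215, 323, 64, 17])] T [(254, [267.9, 264.6], [258, 256, 21, 18])]
blue S [(29, [230.1, 266.1], [225, 264, 12, 5]), (20, [228.8, 253.4], [225, 252, 8, 4]), (1, [229.0, 251.0], [229, 251, 1, 1])] T [(48, [255.8, 209.2], [253, 203, 7, 11]), (2, [253.0, 203.5], [253, 203, 1, 2])]
red S [(7, [268.7, 253.4], [267, 253, 4, 2])] T [(7, [287.6, 224.3], [287, 223, 2, 4])]
yellow S [(9, [237.4, 270.9], [235, 270, 6, 3]), (1, [230.0, 252.0], [230, 252, 1, 1]), (1, [227.0, 251.0], [227, 251, 1, 1])] T [(2, [255.0, 221.5], [255, 221, 1, 2]), (1, [256.0, 214.0], [256, 214, 1, 1])]
black S [(4, [214.5, 338.5], [214, 338, 2, 2]), (4, [214.0, 332.5], [214, 331, 1, 4])] T [(19, [274.5, 240.3], [273, 238, 5, 5]), (4, [265.8, 238.8], [265, 238, 2, 3]), (3, [250.0, 223.0], [250, 222, 1, 3])]
white S [(433, [259.4, 268.2], [234, 250, 49, 36]), (113, [247.4, 253.5], [235, 244, 26, 20]), (66, [216.7, 236.1], [205, 235, 29, 5])] T [(325, [269.3, 229.8], [247, 219, 47, 16]), (102, [276.5, 210.3], [260, 209, 34, 4]), (22, [280.4, 220.0], [270, 220, 21, 2])]
(500, 775, 3)
```

View pics/crop0.png

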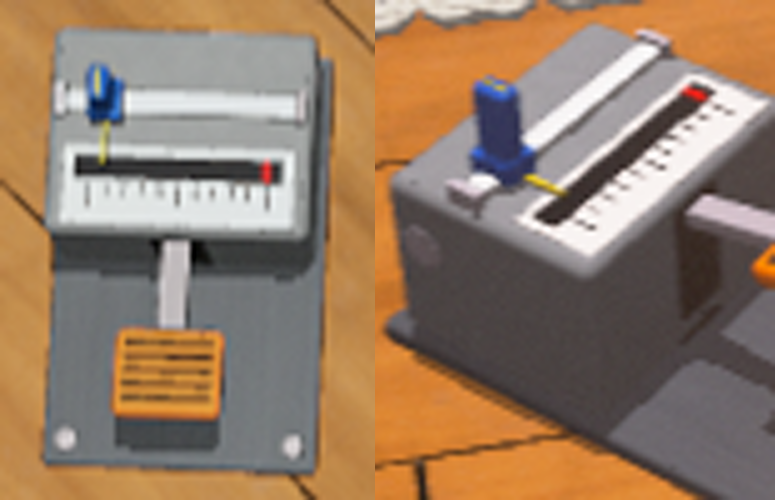

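The crop shows, in the top view, the flag at about (288.2,224.3), the marker tab top at (254.5,204), the yellow pointer end at (255.5,222) and the rail ends at (247.3,209.5) and (296,210.8). The side view shows the tab top at about (229,252) and the flag at (269,253.7).

```bash
python3 - <<'E'
from h import *
f=tri((268.9,253.7),(287.9,224.2));t=tri((228.8,252.3),(254.2,204.0));print("flag",f,"tabtop",t)
A=onz("top",247.3,209.5,.108);B=onz("top",296,210.8,.108);print("rail",A,B)
C=onz("top",258.6,255.8,.105);D=onz("top",279,255.8,.105)
p=onz("top",268.2,264.6,.102);print("paddle",p)
for a in((236,122),(315,126.)):pass
# base plate front corners, bolts
b1=onz("top",235+64/5,190+438/5,.012);b2=onz("top",235+292/5,190+446/5,.012);print("bolts",b1,b2)
# scale white corners
s=[onz("top",235+x/5,190+y/5,.101) for x,y in((65,146),(297,152),(295,228),(60,222))];print("scale",np.array(s).round(4))
y=[np.arctan2(-(q-p_)[0],-(q-p_)[1]) for p_,q in((A,B),(b1,b2),(s[0],s[1]),(s[3],s[2]))];print("yaws(raw)",y)
d=np.load("pics/topd.npy") if 0 else np.load("pics/top0.npy")
for n,u,v in(("top",268,264),("top",270,229),("top",254,205)):
    c,dd=ray(n,u,v);print("depth pt",(c+dd*d[v,u]).round(4))
ds=np.load("pics/side0.npy")
for u,v in((297,284),(296,282),(229,253)):
    c,dd=ray("side",u,v);print("side depth",(c+dd*ds[v,u]).round(4))
# orange points from side depth
S=np.ascontiguousarray(cv2.imread("pics/side0.png")[:,:,::-1]);h=cv2.cvtColor(S,cv2.COLOR_RGB2HSV)
Q=[]
for v in range(270,300):
  for u in range(278,318):
    c,dd=ray("side",u,v);X=c+dd*ds[v,u]
    if X[2]>.075 and X[2]<.12 and X[0]<p[0]+.03 and X[0]>p[0]-.04:Q.append(X)
Q=np.array(Q);print(len(Q),Q.min(0),Q.max(0),np.median(Q,0))
E
```

```text
flag [0.59784223 0.16265206 0.10250434] tabtop [0.64275222 0.25225142 0.14775896]
rail [0.64033896 0.27795659 0.108     ] [0.63686124 0.14101352 0.108     ]
paddle [0.48500176 0.21634906 0.102     ]
bolts [0.46061984 0.28356354 0.012     ] [0.45649052 0.15087441 0.012     ]
scale [[0.614  0.2761 0.101 ]
 [0.6109 0.1455 0.101 ]
 [0.5673 0.1461 0.101 ]
 [0.5704 0.2777 0.101 ]]
yaws(raw) [np.float64(0.025389918951858693), np.float64(0.031110244319868457), np.float64(0.024149213486472445), np.float64(0.023209080395965868)]
depth pt [0.4855 0.2162 0.1095]
depth pt [0.5861 0.2136 0.1006]
depth pt [0.6415 0.2538 0.154 ]
side depth [0.4786 0.2207 0.1057]
side depth [0.4864 0.2127 0.102 ]
side depth [0.6336 0.2554 0.1503]
465 [0.45738635 0.18480538 0.08739741] [0.51498654 0.24897451 0.10914342] [0.48110868 0.22138131 0.10245304]
```

```bash
python3 -m inch '1 0 0 0 0 0 0.096;1 0 0 0 0 0 0.096;1 0 0 0 0 0 0.096;1 0 0 0 0 0 0.097;-1 0.02 -0.03 0 0 0 0;-1 0.02 -0.03 0 0 0 0;-1 0.02 -0.03 0 0 0 0;-1 0.02 -0.03 0 0 0 0;-1 0.02 -0.03 0 0 0 0;-1 0.02 -0.03 0 0 0 0;-1 0.02 -0.03 0 0 0 0;-1 0.02 -0.03 0 0 0 0;-1 0.02 -0.03 0 0 0 0;-1 0.02 -0.03 0 0 0 0;-1 0.01 -0.03 0 0 0 0;-1 0.01 -0.03 0 0 0 0;-1 0 -0.03 0 0 0 0;-1 0 -0.03 0 0 0 0;-1 0 0 0 0 0 0' 10
```

```text
clock: 1.68
tool_pos: [0.4509, -0.1636, 0.2494]
eef_rot: [1.0, -0.008, -0.001, -0.002]
contact_force: [0.0, 0.9, 0.2]
opening: 0.008
finger_force: 0.0
```

```bash
python3 -m inch '-1 0 -0.029 0 0 0 0.009;-1 0.002 -0.029 0 0 0 0;-1 0.002 -0.029 0 0 0 0;-1 0.002 -0.029 0 0 0 0;-1 0.002 -0.029 0 0 0 0;-1 0.002 -0.029 0 0 0 0;-1 0.002 -0.029 0 0 0 0;-1 0.002 -0.029 0 0 0 0;-1 0.002 -0.029 0 0 0 0;-1 0.002 -0.029 0 0 0 0;-1 0.002 -0.029 0 0 0 0;-1 0.002 -0.029 0 0 0 0;-1 0 -0.029 0 0 0 0;-1 0 0 0.02 0 0 0;-1 0 0 0.02 0 0 0;-1 0 0 0.02 0 0 0;-1 0 0 0.02 0 0 0;-1 0 0 0.02 0 0 0;-1 0 0 0 0 0 0;-1 0 0 0 0 0 0'
```

```text
clock: 3.35
tool_pos: [0.4847, 0.2047, 0.149]
eef_rot: [1.0, -0.017, -0.001, 0.001]
contact_force: [-0.0, 0.4, -0.1]
opening: 0.012
finger_force: 0.0
```

```bash
python3 - <<'E'
from h import *
p,d=snapshot("top");q,_=snapshot("side")
c=np.hstack([p[180:300,220:330],q[200:320,200:340]]);cv2.imwrite("pics/a1.png",cv2.resize(c,None,fx=3,fy=3,interpolation=cv2.INTER_CUBIC)[:,:,::-1])
s=get_state();print(s["tool_pos"],s["eef_rot"],s["contact_force"])
E
```

```text
[0.48588429 0.20539124 0.15056082] [ 9.99850659e-01 -1.72678399e-02  6.55790833e-04 -2.25678680e-04] [ 0.56981081 -0.0939311   0.22687597]
```

View pics/a1.png

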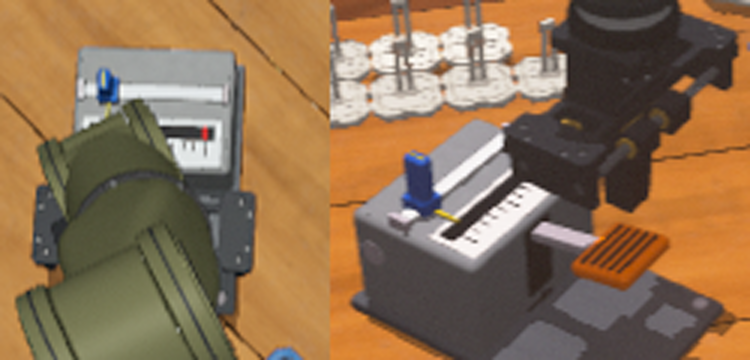

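The top view shows the gripper over the paddle with the marker untouched. The side crop shows the closed fingers above and slightly right of the paddle, which is at about (620,250) in the crop. I'll shift 10 mm in +y and descend.

```bash
python3 -m inch '-1 -0.006 -0.01 0 0 0 0;-1 0 0 0.01 0 0 -0.009;-1 0 0 0.01 0 0 0;-1 0 0 0.008 0 0 0;-1 0 0 0 0 0 0;-1 0 0 0 0 0 0'; python3 -m inch '-1 0 0 0.004 0 0 0;-1 0 0 0 0 0 0;-1 0 0 0 0 0 0';python3 -m inch '-1 0 0 0.004 0 0 0;-1 0 0 0.004 0 0 0;-1 0 0 0 0 0 0;-1 0 0 0 0 0 0'; python3 -m inch '-1 0 0 0.004 0 0 0;-1 0 0 0.004 0 0 0;-1 0 0 0 0 0 0;-1 0 0 0 0 0 0'
```

```text
clock: 3.95
tool_pos: [0.4791, 0.2151, 0.1209]
eef_rot: [1.0, -0.013, -0.001, 0.001]
contact_force: [-0.2, 0.4, -0.6]
opening: 0.005
finger_force: 0.0
clock: 4.2
tool_pos: [0.4796, 0.2154, 0.1177]
eef_rot: [1.0, -0.013, -0.0, 0.0]
contact_force: [-0.4, 0.2, -0.1]
opening: 0.005
finger_force: 0.0
clock: 4.53
tool_pos: [0.4795, 0.2156, 0.1095]
eef_rot: [1.0, -0.013, -0.0, 0.0]
contact_force: [0.3, -0.5, 0.6]
opening: 0.007
finger_force: 0.3
clock: 4.87
tool_pos: [0.4794, 0.2155, 0.1014]
eef_rot: [1.0, -0.013, -0.0, 0.0]
contact_force: [-0.6, 0.2, 0.6]
opening: 0.008
finger_force: 0.3
```

```bash
python3 -m inch '-1 0 0 0.003 0 0 0;-1 0 0 0.003 0 0 0;-1 0 0 0.003 0 0 0;-1 0 0 0 0 0 0' | grep -E "_pos|contact"; python3 -m inch '-1 0 0 0.002 0 0 0;-1 0 0 0 0 0 0;-1 0 0 0 0 0 0'| grep -E "_pos|contact"; python3 -m inch '-1 0 0 0.002 0 0 0;-1 0 0 0 0 0 0;-1 0 0 0 0 0 0'| grep -E "_pos|contact"
```

```text
tool_pos: [0.4793, 0.2155, 0.0921]
contact_force: [-0.8, 0.0, 0.7]
tool_pos: [0.4795, 0.2155, 0.0906]
contact_force: [0.3, 0.4, 0.8]
tool_pos: [0.4796, 0.2155, 0.0886]
contact_force: [-0.5, 0.1, 0.7]
```

```bash
python3 -m inch '-1 0 0 0.002 0 0 0;-1 0 0 0 0 0 0;-1 0 0 0 0 0 0'| grep -E "_pos|contact"; python3 -m inch '-1 0 0 0.002 0 0 0;-1 0 0 0 0 0 0;-1 0 0 0 0 0 0'| grep -E "_pos|contact"
```

```text
tool_pos: [0.4796, 0.2155, 0.0866]
contact_force: [-1.7, 0.8, -0.5]
tool_pos: [0.4796, 0.2155, 0.0846]
contact_force: [0.6, -0.6, 2.0]
```

```bash
python3 -m inch '-1 0 0 0.002 0 0 0;-1 0 0 0 0 0 0;-1 0 0 0 0 0 0'| grep -E "_pos|contact"; python3 -m inch '-1 0 0 0.001 0 0 0;-1 0 0 0 0 0 0;-1 0 0 0 0 0 0'| grep -E "_pos|contact"
```

```text
tool_pos: [0.4796, 0.2156, 0.0826]
contact_force: [0.0, 0.1, 1.4]
tool_pos: [0.4796, 0.2156, 0.0817]
contact_force: [-0.4, 0.5, 1.3]
```

```bash
python3 -m inch '-1 0 0 0.002 0 0 0;-1 0 0 0 0 0 0;-1 0 0 0 0 0 0'| grep -E "_pos|contact"; python3 -m inch '-1 0 0 0.002 0 0 0;-1 0 0 0 0 0 0;-1 0 0 0 0 0 0'| grep -E "_pos|contact"
```

```text
tool_pos: [0.4796, 0.2156, 0.0796]
contact_force: [0.4, -0.2, 0.1]
tool_pos: [0.4796, 0.2156, 0.0776]
contact_force: [0.0, 0.4, 1.8]
```

```bash
python3 -m inch '-1 0 0 0.002 0 0 0;-1 0 0 0 0 0 0;-1 0 0 0 0 0 0'| grep -E "_pos|contact"; python3 -m inch '-1 0 0 0.001 0 0 0;-1 0 0 0 0 0 0;-1 0 0 0 0 0 0'| grep -E "_pos|contact"
```

```text
tool_pos: [0.4796, 0.2155, 0.0756]
contact_force: [-0.7, 0.8, 1.1]
tool_pos: [0.4797, 0.2155, 0.0747]
contact_force: [0.3, 0.8, 1.5]
```

```bash
python3 -m inch '-1 0 0 0.002 0 0 0;-1 0 0 0 0 0 0;-1 0 0 0 0 0 0'| grep -E "_pos|contact"; python3 -m inch '-1 0 0 0.002 0 0 0;-1 0 0 0 0 0 0;-1 0 0 0 0 0 0'| grep -E "_pos|contact"
```

```text
tool_pos: [0.4797, 0.2156, 0.0726]
contact_force: [1.3, -0.2, 1.7]
tool_pos: [0.4797, 0.2156, 0.0706]
contact_force: [1.2, 0.3, 1.8]
```

```bash
python3 -m inch '-1 0 0 0.002 0 0 0;-1 0 0 0 0 0 0;-1 0 0 0 0 0 0'| grep -E "_pos|contact"; python3 -m inch '-1 0 0 0.001 0 0 0;-1 0 0 0 0 0 0;-1 0 0 0 0 0 0'| grep -E "_pos|contact"
```

```text
tool_pos: [0.4795, 0.2155, 0.0686]
contact_force: [1.2, -0.2, 1.0]
tool_pos: [0.4795, 0.2155, 0.0677]
contact_force: [1.1, -0.2, 1.9]
```

```bash
python3 -m inch '-1 0 0 0.002 0 0 0;-1 0 0 0 0 0 0;-1 0 0 0 0 0 0'| grep -E "_pos|contact"; python3 -m inch '-1 0 0 0.002 0 0 0;-1 0 0 0 0 0 0;-1 0 0 0 0 0 0'| grep -E "_pos|contact"
```

```text
tool_pos: [0.4797, 0.2155, 0.0657]
contact_force: [-0.3, -0.7, 2.9]
tool_pos: [0.4798, 0.2155, 0.0638]
contact_force: [0.9, -0.5, 5.1]
```

```bash
python3 -m inch '-1 0 0 0.002 0 0 0;-1 0 0 0 0 0 0;-1 0 0 0 0 0 0'| grep -E "_pos|contact"; python3 -m inch '-1 0 0 0.001 0 0 0;-1 0 0 0 0 0 0;-1 0 0 0 0 0 0'| grep -E "_pos|contact"
```

```text
tool_pos: [0.48, 0.2155, 0.0621]
contact_force: [0.3, -1.1, 8.9]
tool_pos: [0.48, 0.2155, 0.0613]
contact_force: [-0.0, -0.9, 9.4]
```

Firm at about 7 N above the free play. I'll hold there briefly, then rise.

```bash
python3 -m inch '-1 0 0 -0.0005 0 0 0;-1 0 0 0 0 0 0;-1 0 0 0 0 0 0;-1 0 0 0 0 0 0;-1 0 0 0 0 0 0'; python3 -m inch '-1 0 0 -0.005 0 0 0;-1 0 0 -0.005 0 0 0;-1 0 0 -0.006 0 0 0;-1 0 0 -0.006 0 0 0;-1 0 0 -0.006 0 0 0;-1 0 0 -0.006 0 0 0;-1 0 0 -0.006 0 0 0;-1 0 0 -0.006 0 0 0;-1 0 0 -0.006 0 0 0;-1 0 0 -0.006 0 0 0;-1 0 0 -0.02 0 0 0;-1 0 0 -0.03 0 0 0;-1 0 0 -0.03 0 0 0;1 0 0 -0.03 0 0 0;1 -0.03 0 0 0 0 0;1 -0.03 0.03 0 0 0 0;1 0 0.03 0 0 0 0;1 0 0.03 0 0 0 0;1 0 0.03 0 0 0 0;1 0 0.03 0 0 0 0'; python3 -m inch '1 0 0.04 0 0 0 0;1 0 0.04 0 0 0 0;1 0 0.03 0 0 0 0;1 0 0 0 0 0 0;1 0 0 0 0 0 0'
python3 - <<'E'
from h import *
p,d=snapshot("top");q,_=snapshot("side")
cv2.imwrite("pics/s2.png",q[:,:,::-1]);cv2.imwrite("pics/t2.png",p[:,:,::-1])
c=np.hstack([cv2.resize(p[190:290,235:310],None,fx=5,fy=5,interpolation=cv2.INTER_CUBIC),cv2.resize(q[235:335,205:285],None,fx=5,fy=5,interpolation=cv2.INTER_CUBIC)])
cv2.imwrite("pics/a2.png",c[:,:,::-1])
for n,i,b in(("S",q,(235,240,285,290)),("T",p,(240,195,305,240))):
  for nm,lo,hi in(("blue",(100,120,40),(130,255,255)),("red",(0,130,90),(5,255,255)),("yel",(23,120,120),(35,255,255))):print(n,nm,blob(i,b,lo,hi))
E
```

```text
clock: 10.12
tool_pos: [0.48, 0.2156, 0.0618]
eef_rot: [1.0, -0.013, 0.001, -0.0]
contact_force: [-0.1, -0.8, 8.9]
opening: 0.002
finger_force: 4.4
clock: 11.78
tool_pos: [0.4156, 0.0665, 0.2296]
eef_rot: [1.0, -0.012, -0.0, 0.0]
contact_force: [0.7, 0.0, 0.3]
opening: 0.511
finger_force: 0.0
clock: 12.2
tool_pos: [0.4131, -0.0441, 0.2294]
eef_rot: [1.0, -0.015, -0.0, 0.0]
contact_force: [0.5, 0.5, -0.2]
opening: 0.89
finger_force: 0.0
S blue [(3, [235.3, 265.3], [235, 265, 2, 2])]
S red [(11, [254.1, 265.2], [252, 264, 5, 3])]
S yel [(9, [237.4, 270.9], [235, 270, 6, 3])]
T blue [(48, [255.8, 209.2], [253, 203, 7, 11]), (2, [253.0, 203.5], [253, 203, 1, 2])]
T red [(7, [268.6, 223.3], [268, 222, 2, 4])]
T yel [(2, [255.0, 221.5], [255, 221, 1, 2]), (1, [256.0, 214.0], [256, 214, 1, 1])]
```

View pics/a2.png

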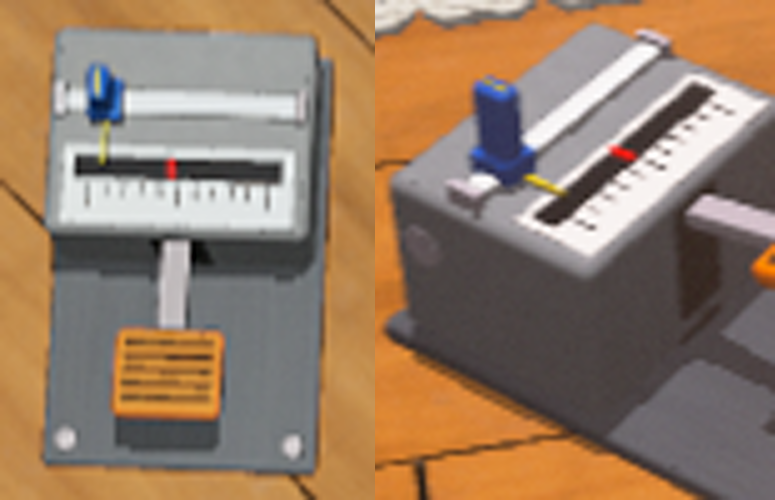

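The lever is back up. The red flag is at about top (268.9,223.8), a reading near 0.053. The marker is unmoved, with its pointer at top (255.4,222), a reading near 0.092. Next I'll compute both positions in the unit frame.

```bash
python3 - <<'E'
from h import *
a=-.025;U=np.array([-np.sin(a),np.cos(a)]);X=np.array([np.cos(a),np.sin(a)])
f0=tri((268.9,253.7),(287.9,224.2))[:2]
def rep(n,p):print(n,p.round(4),"along x %.4f scale %.4f"%((p[:2]-f0)@X+.038,(p[:2]-f0)@U))
rep("flag",tri((254.3,265.2),(268.8,223.6)));rep("flagtop",onz("top",268.8,223.6,.1025))
rep("ptr top",onz("top",255.4,221.5,.104));rep("ptr side",onz("side",237.4,271,.105))
rep("tab",tri((228.8,252.3),(254.2,204.0)));rep("tab side",onz("side",228.8,252.3,.15));rep("tab top",onz("top",254.2,204,.15))
print(get_state()["tool_pos"],get_state()["eef_rot"])
E
```

```text
flag [0.5995 0.2163 0.1039] along x 0.0383 scale 0.0537
flagtop [0.6011 0.2171 0.1025] along x 0.0399 scale 0.0545
ptr top [0.6067 0.2547 0.104 ] along x 0.0446 scale 0.0923
ptr side [0.6165 0.2534 0.105 ] along x 0.0543 scale 0.0912
tab [0.6428 0.2523 0.1478] along x 0.0807 scale 0.0907
tab side [0.6358 0.2535 0.15  ] along x 0.0736 scale 0.0917
tab top [0.6454 0.2538 0.15  ] along x 0.0832 scale 0.0923
[ 0.41355409 -0.04142793  0.22934704] [ 9.99927004e-01 -1.20788787e-02  1.16170950e-05 -2.96846472e-04]
```

```bash
python3 -m inch '1 0.0217 -0.03 0 0 0 0;1 0.0217 -0.03 0 0 0 0;1 0.0217 -0.03 0 0 0 0;1 0.0217 -0.03 0 0 0 0;1 0.0217 -0.03 0 0 0 0;1 0.0217 -0.03 0 0 0 0;1 0.0217 -0.03 0 0 0 0;1 0.0217 -0.03 0 0 0 0;1 0.0217 -0.03 0 0 0 0;1 0.0217 -0.03 0 0 0 0;1 0 0 0.02 0 0 0;1 0 0 0.02 0 0 0;1 0 0 0 0 0 0;1 0 0 0 0 0 0'
```

```text
clock: 13.47
tool_pos: [0.6361, 0.2538, 0.188]
eef_rot: [1.0, -0.011, -0.002, 0.0]
contact_force: [1.4, -0.6, 0.3]
opening: 1.002
finger_force: 0.0
```

```bash
python3 -m inch '1 0 0 0.015 0 0 0;1 0 0 0.015 0 0 0;1 0 0 0.015 0 0 0;1 0 0 0.014 0 0 0;0 0 0 0 0 0 0;0 0 0 0 0 0 0;-0.4 0 0 0 0 0 0;-0.4 0 0 0 0 0 0;-0.4 0 0 0 0 0 0'; python3 - <<'E'
from h import *
p,d=snapshot("top");q,_=snapshot("side")
c=cv2.resize(q[200:310,190:310],None,fx=5,fy=5,interpolation=cv2.INTER_CUBIC);cv2.imwrite("pics/a3.png",c[:,:,::-1])
E
```

```text
clock: 14.22
tool_pos: [0.6388, 0.2524, 0.1316]
eef_rot: [1.0, -0.013, 0.001, -0.0]
contact_force: [-0.2, -0.2, 0.2]
opening: 0.645
finger_force: 0.0
```

View pics/a3.png

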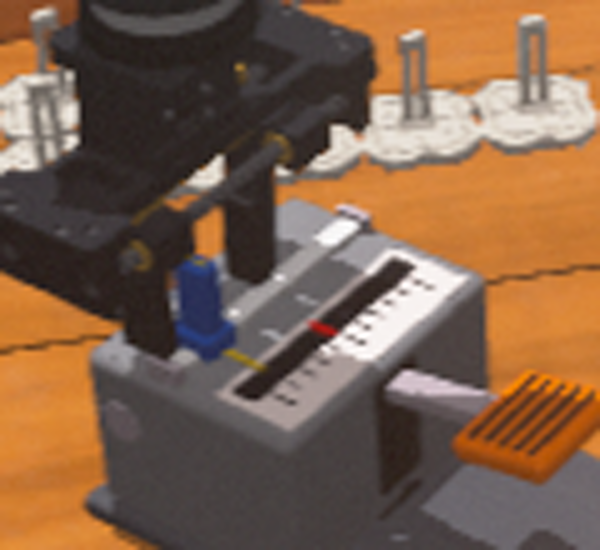

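The fingers straddle the blue tab, which is at (200,300) in the crop with the fingers at (150,320) and (250,230). Closing now.

```bash
python3 -m inch '-0.7 0 0 0 0 0 0;-0.7 0 0 0 0 0 0;-0.7 0 0 0 0 0 0;-1 0 0 0 0 0 0;-1 0 0 0 0 0 0;-1 0 0 0 0 0 0;-1 0 0 0 0 0 0;-1 0 0 0 0 0 0;-1 0 0 0 0 0 0;-1 0 0 0 0 0 0;-1 0 0 0 0 0 0;-1 0 0 0 0 0 0' 12; python3 - <<'E'
from h import *
s=[get_state()];print(s[0]["tool_pos"],s[0]["opening"])
p,d=snapshot("top");q,_=snapshot("side")
print(blob(q,(230,265,260,280),(23,120,120),(35,255,255)))
E
```

```text
clock: 15.32
tool_pos: [0.638, 0.2528, 0.1302]
eef_rot: [1.0, -0.012, 0.0, -0.0]
contact_force: [1.5, 4.3, -2.3]
opening: 0.134
finger_force: 12.0
[0.63803837 0.25282685 0.13016078] 0.1343325960586136
[(4, [237.5, 270.5], [236, 270, 4, 2])]
```

```bash
python3 -m inch '-1 0 0.0025 0 0 0 0;-1 0 0.0025 0 0 0 0;-1 0 0.0025 0 0 0 0;-1 0 0.0025 0 0 0 0;-1 0 0.0025 0 0 0 0;-1 0 0.0025 0 0 0 0;-1 0 0.0025 0 0 0 0;-1 0 0.0025 0 0 0 0;-1 0 0.0025 0 0 0 0;-1 0 0.0025 0 0 0 0;-1 0 0.0025 0 0 0 0;-1 0 0.0025 0 0 0 0;-1 0 0.0025 0 0 0 0;-1 0 0.0025 0 0 0 0;-1 0 0.0025 0 0 0 0;-1 0 0 0 0 0 0;-1 0 0 0 0 0 0;-1 0 0 0 0 0 0'; python3 - <<'E'
from h import *
q,_=snapshot("side")
c=cv2.resize(q[230:300,210:290],None,fx=8,fy=8,interpolation=cv2.INTER_CUBIC);cv2.imwrite("pics/a4.png",c[:,:,::-1])
E
```

```text
clock: 16.92
tool_pos: [0.6369, 0.2135, 0.1302]
eef_rot: [1.0, -0.013, -0.0, 0.001]
contact_force: [-0.8, 2.1, -0.6]
opening: 0.134
finger_force: 12.0
```

View pics/a4.png

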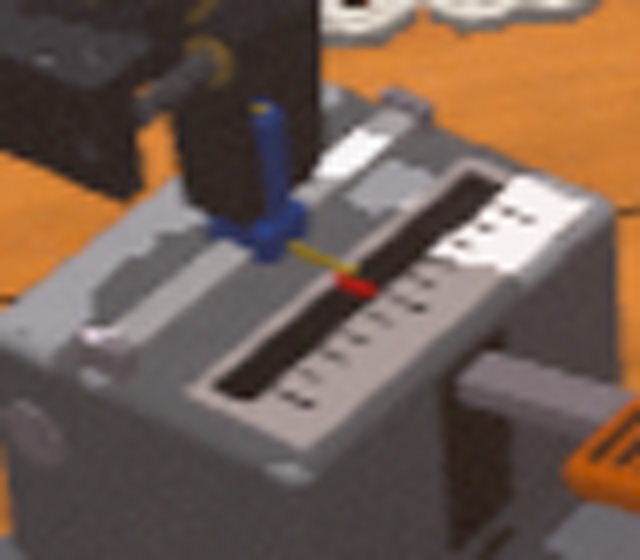

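The pointer tip at (352,270) sits about 2 mm past the flag centre at (357,286), on the zero side, and the tool position agrees. I'll move back 2 mm, release, retreat and check.

```bash
python3 -m inch '-1 0 -0.001 0 0 0 0;-1 0 -0.001 0 0 0 0;-1 0 0 0 0 0 0;-1 0 0 0 0 0 0;-1 0 0 0 0 0 0;-1 0 0 0 0 0 0'; python3 -m inch '-0.4 0 0 0 0 0 0;-0.4 0 0 0 0 0 0;0.5 0 0 0 0 0 0;0.5 0 0 0 0 0 0;0.5 0 0 0 0 0 0;0.5 0 0 0 0 0 0;0.5 0 0 -0.02 0 0 0;0.5 0 0 -0.03 0 0 0;0.5 0 0 -0.03 0 0 0;0.5 0 0 -0.03 0 0 0;0.5 -0.02 0.03 0 0 0 0;0.5 -0.02 0.03 0 0 0 0;0.5 -0.02 0.03 0 0 0 0;0.5 -0.02 0.03 0 0 0 0;0.5 -0.02 0.03 0 0 0 0;0.5 -0.02 0.03 0 0 0 0;0.5 -0.02 0.03 0 0 0 0;0.5 -0.02 0.03 0 0 0 0;0.5 -0.02 0.03 0 0 0 0;0.5 0 0 0 0 0 0'; python3 - <<'E'
from h import *
p,d=snapshot("top");q,_=snapshot("side")
for n,i,b in(("S",q,(235,240,285,290)),("T",p,(240,195,305,240))):
  for nm,lo,hi in(("blue",(100,120,40),(130,255,255)),("red",(0,130,90),(5,255,255)),("yel",(20,110,90),(35,255,255))):print(n,nm,blob(i,b,lo,hi))
c=np.hstack([cv2.resize(p[195:240,245:300],None,fx=7,fy=7,interpolation=cv2.INTER_CUBIC),cv2.resize(q[240:285,225:280],None,fx=7,fy=7,interpolation=cv2.INTER_CUBIC)])
cv2.imwrite("pics/a5.png",c[:,:,::-1])
E
```

```text
clock: 17.47
tool_pos: [0.637, 0.2152, 0.1301]
eef_rot: [1.0, -0.013, -0.0, 0.001]
contact_force: [-3.3, -3.4, 2.0]
opening: 0.136
finger_force: 12.0
clock: 19.13
tool_pos: [0.4452, -0.0552, 0.2403]
eef_rot: [1.0, -0.018, -0.003, 0.002]
contact_force: [-0.2, 0.0, 0.3]
opening: 0.75
finger_force: 0.0
S blue [(27, [241.1, 257.1], [236, 255, 12, 5]), (15, [239.9, 244.5], [237, 243, 7, 4])]
S red [(10, [254.3, 265.6], [252, 265, 5, 3])]
S yel [(10, [248.5, 262.0], [246, 261, 6, 3]), (1, [254.0, 264.0], [254, 264, 1, 1]), (1, [241.0, 243.0], [241, 243, 1, 1])]
T blue [(50, [269.7, 209.7], [266, 204, 8, 11]), (3, [267.0, 205.0], [267, 204, 1, 3])]
T red [(6, [268.5, 224.0], [268, 223, 2, 3])]
T yel [(3, [269.0, 220.0], [269, 219, 1, 3])]
```

View pics/a5.png

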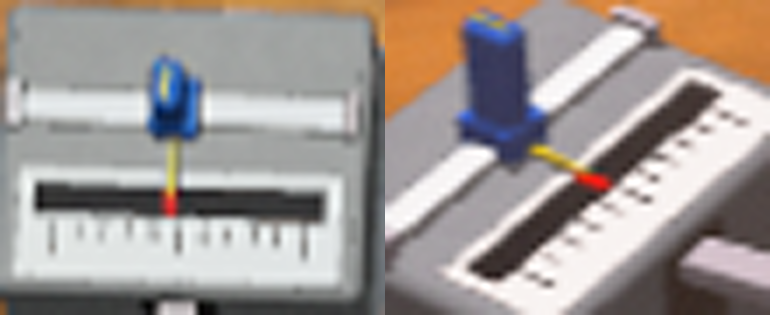

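Both views show the yellow pointer, top (174,165) in the crop, running straight onto the red flag at (170,204). They agree to within about 1 mm, and the gripper is clear.

```bash
python3 -m inch '0.5 0 0 0 0 0 0;0.5 0 0 0 0 0 0;0.5 0 0 0 0 0 0' | head -2; python3 -c "
from plant import r
print(r.finish_job())"
```

```text
clock: 19.48
tool_pos: [0.4514, -0.0474, 0.2402]
the job is handed in; nothing more can be done
None
```

The job is handed in, result not reported: I pressed the lever to about 7 N above free play, held it and let it return, then set the blue marker within about 1 mm of the red flag (about 54 mm of travel) and released it; I saw no contact with the things around the unit, but did not measure their positions afterwards.

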